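# Dark-test a salvaged photocell: cover the light well, then hold the test button

## Robot

A 7-joint arm with a two-finger parallel gripper is mounted at the origin on the work surface. World frame = base frame: x ahead of the robot, y to its left, z up, the work surface at z = 0. Lengths are in m, angles in rad, forces in N, time in s.
With the tool pointing down it reaches from about 0.425 to 0.925 m from the base axis. Payload 6.8 kg.
Tool frame: the origin (TCP) lies midway between the tips of the shut fingers; the grasp point (between the pads) lies 19 mm behind it; z points along the fingers, x is the direction in which the jaws open and shut, and the axes are right-handed (so a half turn about z gives the same grasp; the last joint's range is limited). The gripper opens to 85 mm and grips with 20 to 120 N. Pads are 22 mm wide; open, the fingers measure 114 mm over their backs; the gripper's body (76 mm by 85 mm) begins 54 mm behind the grasp point. The pads swing forward as they close: fully open they stand 13 mm farther back than shut.
Start: joints at [0.996, 0.477, 0.022, 1.555, -0.011, 1.109, -0.083], TCP at [0.304, -0.603, 0.194] pointing down, gripper open.
Joint ranges: [-2.96, 2.96], [-0.34, 2.1], [-1.41, 1.46], [0.24, 2.44], [-1.37, 4.51], [0.17, 1.92], [-2.96, 2.96]. Speed limits (rad/s): [2.39, 2.39, 3.14, 3.14, 3.14, 3.14, 3.14].

## Interface

Orientations are given as [roll, pitch, yaw] about the fixed x, y, z axes, in that order (R = Rz(yaw) Ry(pitch) Rx(roll)).
In Python, from cell import bot gives the robot as it stands. The module is installed in compiled form; this text tells all that it offers.
- The arm moves only by the tool apply_moves, never from a script. Its arguments are lists of equal length, an entry for each row: "hand": the finger opening in m, from 0 to 0.0854; "travel": the shift along the tool's x, y, z in m, a list of three; "yaw": the turn about the tool's z in rad. In form: {"hand": [hand, ...], "travel": [[dx, dy, dz], ...], "yaw": [yaw, ...]}. A call has 1 to 12 rows; each row is the pose to reach, as a shift and turn from the pose commanded when the call began, along the tool's axes at that moment; what a row does not reach only later rows make up. A row lasts 1/8 s, in which the tool goes at most 62.5 mm and 10.7 degrees, less where a joint would pass 70% of its speed; a pose out of reach is approached as far as the arm can. A call with a gripper value outside its range is refused whole. The fingers move at their own pace and stop on an object; the grip force is fixed at half the most. Time passes only in rows, so rows that repeat a pose let the fingers close. It gives the time, the measured TCP pose, the force and the opening at its end, in the units of the state.
- bot.sense(): the state, without advancing time (a new reading comes with each control period).
- bot.get_image(name): name is "scene" or "top" or "wrist"; returns a dict with "color" (420x560x3 uint8, red, green, blue), "fx", "fy", "cx", "cy" (pixels), "R" (3x3) and "t" (3): a world point X has camera coordinates R X + t; the wrist camera has in their place "mount" (4x4, takes a point from camera to tool coordinates, whose origin is the TCP and whose axes are the tool frame's). Camera axes: x right, y down, z forward; pixel columns grow to the right and rows downward; lengths in m; the calibration is good to about 2 mm. A picture is of the moment at which its call begins: read the wrist's pose just before it. There is no depth.
- bot.job_done(): hands the job in, once; it reports no verdict.
Trained networks look in the newest picture that a camera, given by its name, has taken for a name from the list of things; names that differ only in an ending like _2 or _b are one class to them, and where a whole thing is asked for, a point or a joint stands for the part that bears it (a point fixed in the world has none). Each returns a list of dicts, best first, with "conf" (0 to 1); they miss things now and then, are a little off and sometimes report something else, mostly with a low value. They report only what shows in the picture. A call takes as long as a camera call. They do not tell look-alikes from the thing itself.
- bot.spot_in(target, camera): "centre" ([column, row] in pixels, amid what is visible of it).
- bot.landmark_of(target, camera): "centre" ([column, row] in pixels: a listed point, or the origin of a listed thing).
The state is a dict: "t": time; "joints": joint angles; "qvel": joint speeds; "effort": joint torques, N m; "tcp_pos": TCP position; "tcp_rot": TCP orientation; "contact_force": force on the tool from outside, world axes, zero at the start; "moment": the same for the moment, N m; "gripper_width": finger opening in m.
Only numpy, scipy, OpenCV 4.12 (cv2) and the standard library are available. Lean on these libraries where they do the work, as an engineer would, in place of code of your own. Each camera call takes 0.05 s, during which the arm holds its last target. There are 200 camera calls.

## Task

Check the reclaimed street-light photocell plugged into the blue bench tester: set the loose black cover gently onto the open light well so that it sits seated and level with no light getting in, and let go of it. Only then press the tester's green hold-to-run button all the way down with the gripper's fingers, firmly but without forcing it, and keep it down: the program finishes while the fingers are still holding the button fully pressed, with the cover left alone on the well. Leave the other two photocells and the yellow parts bin where they are.

Things in the scene. Friction and masses are not known exactly. Their poses are not given: they have to be found in the camera images.
- cover_mid (a point): Loose round black cover (about 120 to 220 g) with an upright orange knob, standing on the bench right way up; the point is on its axis, half-way up, 25 mm above its underside; z is its axis, upward. From below: spigot 88 mm in diameter, 10 mm high (lower edge chamfered 3 mm); flange 112 mm in diameter, 6 mm thick (10 to 16 mm above the underside); plain round knob 26 mm in diameter from the flange up to 50.5 mm above the underside. It is handled by the knob.
- well_rim (a point): Centre of the mouth of the light well, level with its rim: an upright dark steel tube on top of the tester, 112 mm outside and 96 mm inside diameter, rim 62 mm above the tester's top and 132 mm above the bench, a white photocell inside whose top lies 16 mm below the rim. The cover's spigot drops into it with 4 mm play all round and its flange then rests on the rim, the cover's point 15 mm above this one. x points to the tester's back, y to its left, z up.
- button_top (a point): Centre of the top of the green mushroom push button on the tester: head 42 mm in diameter, slightly domed, 107 mm above the bench when released. The point moves with the button. In the tester's frame (the axes of the well rim point) it lies 60 mm towards the front (-x) and 142 mm to the right (-y) of the well's centre.
- test_button (a joint): How far the green button is pressed, in m: 0 released, 0.007 fully down against its stop; presses straight down. Spring: 3 N at the start of travel, 8.6 N fully down; it springs back when let go.
- tester: The photocell tester, fixed to the bench: blue case 200 mm (x) by 270 mm (y) by 70 mm high with an aluminium top plate; origin at the centre of its underside, on the bench; x points to its back, y to its left, z up. On top, besides well and button: a black panel meter 10 mm high behind the button, and lamps, fuse cap and rocker up to 12 mm high along its front edge.
- cell_blue: Bystander: blue round photocell, 78 mm in diameter, 54 mm high plus 14 mm brass blades, standing upside down on the bench; origin at the centre of its underside.
- cell_grey: Bystander: grey photocell of the same shape and size, standing upside down; origin at the centre of its underside.
- parts_bin: Bystander: yellow open-fronted parts bin, 170 by 110 by 80 mm, with salvaged fittings in it; origin at the centre of its underside.
Not all that is in view belongs to the job. Leave any red or turquoise look-alike of the part that bears cover_mid alone.

How it is judged:
By the outcome, as a careful person would: the job done as asked, in the order asked, and still so for the second after the job is handed in, while the arm keeps its last pose, push and grip.
It also fails if it takes over 48 s, if anything falls off the work surface, if the arm or the gripper's body presses on something with over 40 N, if the wrist force passes 120 N, or if a joint passes its speed limit or range.

## Working session

There is one attempt and no reset: what is moved stays moved. The work goes in short steps, Python scripts to look and compute and a tool call to move; the robot and the scene stay as the last step left them, time stands still between calls to the robot, and variables do not carry over. Pictures are saved under pics/ and viewed, about 8 in all and at most 12, crops included, and the job is handed in when it is done.

Besides the shell and the picture viewer there is one more tool, called after "Request:" as name(argument=value, ...), one argument or row to a line, values as JSON. apply_moves: Moves the arm, as the interface text tells. Its arguments: {"type":"object","properties":{"hand":{"type":"array"},"travel":{"type":"array"},"yaw":{"type":"array"}},"required":["hand","travel","yaw"]}

```bash
mkdir -p pics; cat > h.py <<'E'
import numpy as np, cv2
from cell import bot
from scipy.spatial.transform import Rotation as Ro
def cam(name):
    s=bot.sense(); im=bot.get_image(name)
    if 'mount' in im:
        T=np.eye(4); r=np.array(s['tcp_rot'])
        T[:3,:3]=r if r.shape==(3,3) else Ro.from_euler('xyz',r).as_matrix()
        T[:3,3]=s['tcp_pos']; W=T@np.array(im['mount']); R=W[:3,:3].T; t=-R@W[:3,3]
    else: R=np.array(im['R']); t=np.array(im['t'])
    return im,R,t
def onz(c,p,z):
    im,R,t=c; d=R.T@np.array([(p[0]-im['cx'])/im['fx'],(p[1]-im['cy'])/im['fy'],1]); o=-R.T@t
    return o+d*(z-o[2])/d[2]
def proj(c,X):
    im,R,t=c; q=R@np.array(X)+t; return np.array([im['fx']*q[0]/q[2]+im['cx'],im['fy']*q[1]/q[2]+im['cy']])
def save(c,n): cv2.imwrite('pics/'+n,c[0]['color'][:,:,::-1])
E
python3 - <<'E'
from h import *
s=bot.sense(); print({k:np.round(v,3) for k,v in s.items()})
Z=dict(cover_mid=.025,well_rim=.132,button_top=.107,tester=0,cell_blue=0,cell_grey=0,parts_bin=0)
ims=[]
for n in ('top','scene'):
    c=cam(n); ims.append(c[0]['color'])
    save(c,n+'0.png')
    print(n,'campos',np.round(-c[1].T@c[2],3))
    for k,z in Z.items():
        for d in bot.landmark_of(k,n)[:3]: print(k,np.round(d['centre'],1),round(d['conf'],2),np.round(onz(c,d['centre'],z),3))
E
```

```text
{'t': np.float64(0.0), 'joints': array([ 0.996,  0.478,  0.022,  1.556, -0.011,  1.109, -0.083]), 'qvel': array([ 0.   ,  0.001,  0.002, -0.001, -0.001,  0.001, -0.001]), 'effort': array([ 1.0000e-03, -5.9645e+01,  1.6080e+00, -2.8119e+01,  1.2000e-02,
        9.0000e-03, -0.0000e+00]), 'tcp_pos': array([ 0.303, -0.602,  0.193]), 'tcp_rot': array([ 3.141e+00,  2.000e-03, -1.104e+00]), 'contact_force': array([ 0.559,  0.239, -0.744]), 'moment': array([-0.029,  0.012, -0.011]), 'gripper_width': np.float64(0.086)}
top campos [ 0.333 -0.029  1.147]
cover_mid [344.8 267.9] 0.79 [ 0.328 -0.189  0.025]
cover_mid [401.1 232.9] 0.74 [ 0.423 -0.347  0.025]
cover_mid [398.8 295. ] 0.64 [ 0.255 -0.333  0.025]
well_rim [243.2 172.3] 0.72 [0.574 0.079 0.132]
button_top [301.4 185.6] 0.45 [ 0.542 -0.07   0.107]
tester [272.7 185.8] 0.97 [0.564 0.008 0.   ]
cell_blue [150.3 175. ] 0.89 [0.6   0.364 0.   ]
cell_grey [152.9 223.3] 0.56 [0.459 0.352 0.   ]
parts_bin [407.2 140.1] 0.97 [ 0.695 -0.383  0.   ]
scene campos [0.79  0.568 1.217]
cover_mid [294.1 169.7] 0.91 [ 0.325 -0.189  0.025]
cover_mid [248.2 149.6] 0.89 [ 0.427 -0.34   0.025]
cover_mid [289.3 136.6] 0.59 [ 0.27  -0.327  0.025]
well_rim [262.7 250.5] 0.78 [0.579 0.084 0.132]
button_top [250.2 209.3] 0.65 [ 0.546 -0.068  0.107]
tester [254.9 252.5] 0.95 [0.578 0.02  0.   ]
cell_blue [306.4 356.3] 0.73 [0.591 0.368 0.   ]
cell_blue [254.3 252.4] 0.32 [0.58  0.019 0.   ]
cell_grey [346.7 329.5] 0.64 [0.453 0.357 0.   ]
parts_bin [178.3 175.4] 0.71 [ 0.684 -0.367  0.   ]
```

View pics/top0.png

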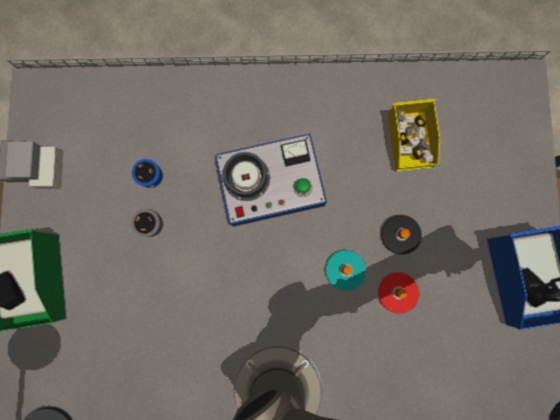

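View pics/scene0.png

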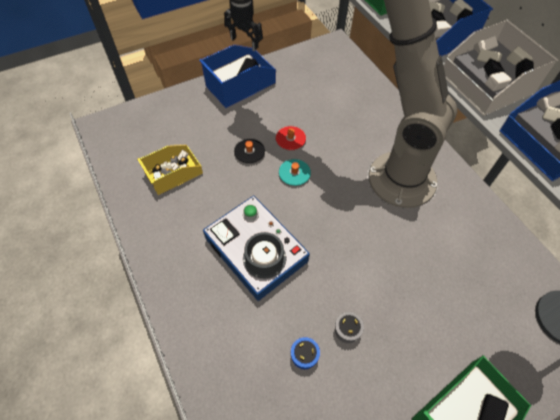

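The top and scene views agree. The black cover is at top px (402,233), about (0.425, -0.344); red and turquoise look-alikes sit nearby. The well is at px (243,173), the button at px (302,186), and the tester is turned about 0.19 rad. I'm moving above the black cover.

Request:
apply_moves(
  hand=[0.085,0.085,0.085,0.085,0.085,0.085,0.085,0.085],
  travel=[
    [-0.03,-0.04,0],
    [-0.06,-0.08,0],
    [-0.09,-0.12,0],
    [-0.12,-0.155,0],
    [-0.15,-0.19,0],
    [-0.175,-0.225,0],
    [-0.175,-0.225,0],
    [-0.175,-0.225,0],
  ],
  yaw=[0,0,0,0,0,0,0,0],
)

```text
t: 1.8
tcp_pos: [0.4257, -0.3459, 0.1945]
tcp_rot: [3.141, -0.001, -1.104]
contact_force: [-0.7, -0.2, 1.0]
gripper_width: 0.085
```

```bash
cat > look.py <<'E'
import sys
from h import *
n=sys.argv[1]; s=bot.sense(); p=np.array(s['tcp_pos']); y=s['tcp_rot'][2]
print(round(s['t'],2),p.round(4),np.round(s['tcp_rot'],3),np.round(s['contact_force'],2),round(s['gripper_width'],4))
c=cam('wrist'); save(c,n)
for a in sys.argv[2:]:
    k,z=a.split('='); z=float(z)
    for d in bot.landmark_of(k,'wrist')[:3]:
        w=onz(c,d['centre'],z); e=w-p
        print(k,np.round(d['centre'],1),round(d['conf'],2),w.round(4),'tool dx dy',np.round([np.cos(y)*e[0]+np.sin(y)*e[1],np.sin(y)*e[0]-np.cos(y)*e[1]],4))
E
python3 look.py w1.png cover_mid=0.025
```

```text
1.8 [ 0.4257 -0.3459  0.1945] [ 3.141e+00 -1.000e-03 -1.104e+00] [-0.71 -0.23  1.02] 0.085
cover_mid [199.6 301.2] 0.96 [ 0.2603 -0.3307  0.025 ] tool dx dy [-0.0879  0.1409]
cover_mid [280.  181.7] 0.82 [ 0.4227 -0.349   0.025 ] tool dx dy [0.0014 0.004 ]
cover_mid [ 96.9 195.9] 0.62 [ 0.3261 -0.1901  0.025 ] tool dx dy [-0.1839  0.0189]
```

View pics/w1.png

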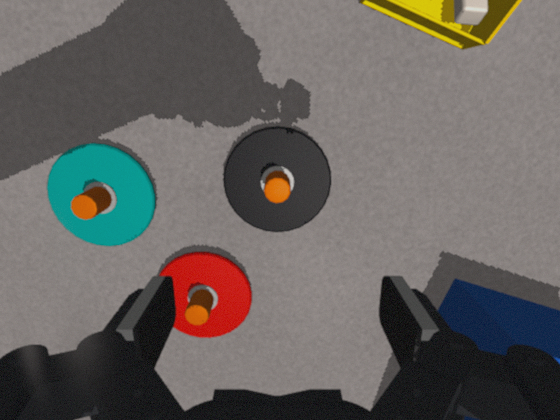

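The wrist view shows the black cover centred at about (277,180), nearly under the tool. The red cover lies clear of the fingers. I'll descend and grip the knob.

Request:
apply_moves(
  hand=[0.085,0.085,0.085,0.085,0.085,0.085,0.02,0.02,0.02,0.02,0.02,0.02],
  travel=[
    [0.001,0.003,0.04],
    [0.001,0.003,0.08],
    [0.001,0.003,0.12],
    [0.001,0.003,0.155],
    [0.001,0.003,0.171],
    [0.001,0.003,0.171],
    [0.001,0.003,0.171],
    [0.001,0.003,0.171],
    [0.001,0.003,0.171],
    [0.001,0.003,0.171],
    [0.001,0.003,0.171],
    [0.001,0.003,0.171],
  ],
  yaw=[0,0,0,0,0,0,0,0,0,0,0,0],
)

```text
t: 3.4
tcp_pos: [0.4238, -0.3475, 0.0234]
tcp_rot: [-3.142, -0.0, -1.104]
contact_force: [-0.1, -0.3, 0.8]
gripper_width: 0.0198
```

```bash
python3 look.py w2.png cover_mid=0.025; python3 -c "
from h import *
c=cam('scene'); print([(np.round(d['centre'],1),onz(c,d['centre'],.025).round(3)) for d in bot.landmark_of('cover_mid','scene')])
i=c[0]['color'][90:220,190:350,::-1]; a=cv2.resize(i,(517,420),interpolation=2); b=cv2.imread('pics/w2.png'); cv2.imwrite('pics/p2.png',cv2.resize(np.hstack([a,b]),(800,312)))"
```

```text
3.4 [ 0.4238 -0.3475  0.0234] [-3.142 -0.    -1.104] [-0.14 -0.28  0.82] 0.0198
cover_mid [272.6 255. ] 0.67 [ 0.4182 -0.3459  0.025 ] tool dx dy [-0.004   0.0043]
[(array([294.3, 173. ]), array([ 0.332, -0.176,  0.025])), (array([249. , 147.7]), array([ 0.421, -0.347,  0.025])), (array([290. , 137.4]), array([ 0.269, -0.322,  0.025]))]
```

View pics/p2.png

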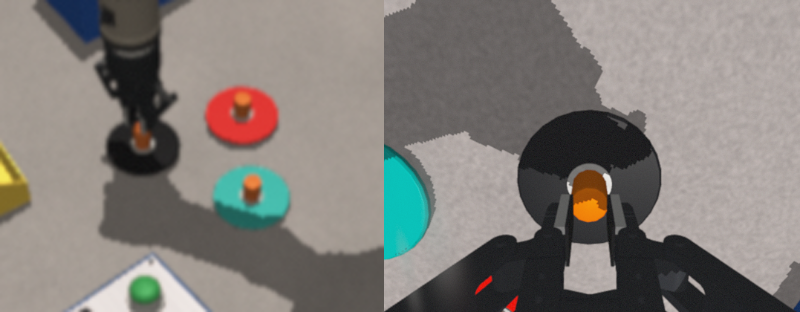

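```bash
python3 -c "
from h import *
c=cam('wrist'); s=bot.sense(); p=np.array(s['tcp_pos']); y=s['tcp_rot'][2]
ex=np.array([np.cos(y),np.sin(y),0]); ey=np.array([np.sin(y),-np.cos(y),0])
I=c[0]['color'][200:400,180:380,::-1].copy(); I=cv2.resize(I,(600,600),interpolation=2)
f=lambda X: tuple(int(v) for v in (proj(c,X)-[180,200])*3)
for z,col in((.016,(255,0,0)),(.0505,(0,255,0))):
    cen=p.copy(); cen[2]=z
    cv2.polylines(I,[np.array([f(cen+.013*(np.cos(a)*ex+np.sin(a)*ey)) for a in np.linspace(0,6.28,40)])],0,col,1)
for sx in(-.01,.01):
  for sy in (-.011,.011):
    cv2.circle(I,f(p+sx*ex+sy*ey),4,(255,0,255),-1)
cv2.imwrite('pics/p3.png',I)"
```

```text
(no output)
```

View pics/p3.png

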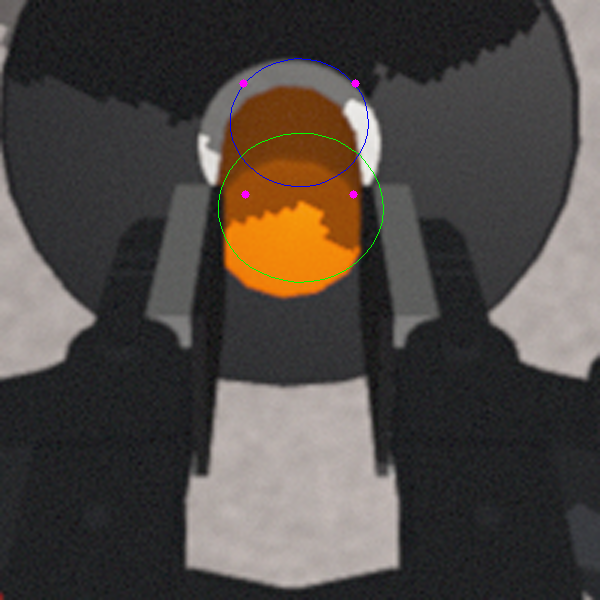

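The knob sits between the pads and both pads touch it. The opening reads about 20 mm, though, which equals the commanded value. I'll command it fully shut to get real grip force and see whether it stops.

Request:
apply_moves(
  hand=[0.0,0.0,0.0,0.0],
  travel=[
    [0,0,0],
    [0,0,0],
    [0,0,0],
    [0,0,0],
  ],
  yaw=[0,0,0,0],
)

```text
t: 4.15
tcp_pos: [0.4237, -0.3475, 0.0234]
tcp_rot: [-3.142, 0.0, -1.104]
contact_force: [-0.2, 0.7, 0.2]
gripper_width: 0.0
```

```bash
python3 look.py w4.png cover_mid=0.025
```

```text
4.15 [ 0.4237 -0.3475  0.0234] [-3.142  0.    -1.104] [-0.19  0.66  0.22] 0.0
cover_mid [277.  254.6] 0.92 [ 0.4194 -0.3479  0.025 ] tool dx dy [-0.0016  0.004 ]
```

View pics/w4.png

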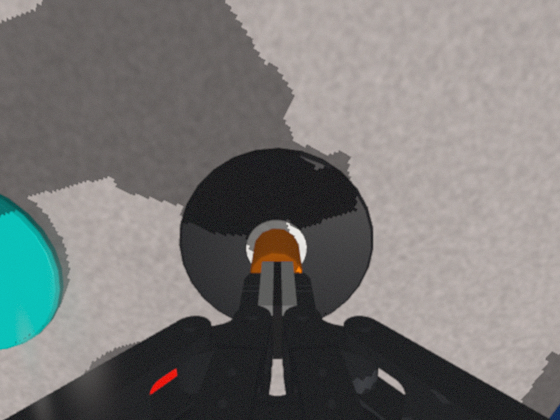

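```bash
python3 -c "
from h import *
c=cam('wrist'); im=c[0]; p=np.array(bot.sense()['tcp_pos']); print(im['fx'],im['cx'],im['cy'],np.round(im['mount'],4)); o=-c[1].T@c[2]; print('cam',o)
y=-1.104; ey=np.array([np.sin(y),-np.cos(y),0]);ez=np.array([0,0,-1])
print('TCP',proj(c,p),'grasp',proj(c,p-.019*ez),'back50',proj(c,p-.05*ez))
for dy in (-.02,-.01,.01,.02): print(dy,proj(c,p+dy*ey))
for q,z in(((180,240),.016),((373,240),.016),((277,149),.016)): print(q,onz(c,q,z))
"
python3 - <<'E'
import cv2
i=cv2.imread('pics/w4.png')[130:350,170:390]; cv2.imwrite('pics/p5.png',cv2.resize(i,(600,600),interpolation=2))
E
```

```text
356.98503532691615 276.9805833157315 209.9585122425394 [[ 1.000e+00  9.000e-04 -3.000e-04 -1.500e-03]
 [-8.000e-04  9.519e-01  3.065e-01 -7.850e-02]
 [ 5.000e-04 -3.065e-01  9.519e-01 -1.788e-01]
 [ 0.000e+00  0.000e+00  0.000e+00  1.000e+00]]
cam [ 0.4931225  -0.31079904  0.20222326]
TCP [279.88631111 246.51105536] grasp [280.16295913 262.06377107] back50 [280.76081101 295.67406152]
-0.02 [280.009496   211.57636896]
-0.01 [279.94691619 229.32372448]
0.01 [279.82758874 263.16445755]
0.02 [279.77066269 279.30843044]
(180, 240) [ 0.39904369 -0.29697424  0.016     ]
(373, 240) [ 0.44806445 -0.39401065  0.016     ]
(277, 149) [ 0.46925111 -0.32274528  0.016     ]
```

View pics/p5.png

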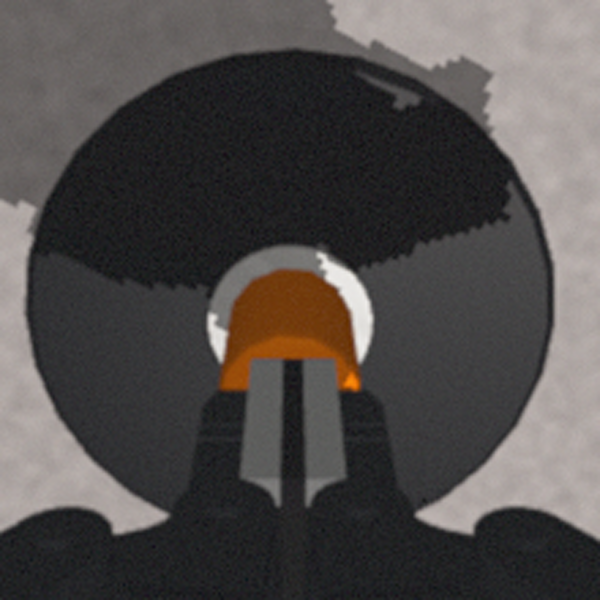

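Shutting went to 0 with no force. In the image the shut tips cover the knob's top, and the finger size in the image puts the real tips about 35–40 mm behind the nominal TCP. So the fingers closed above the knob. I'll reopen, go lower by a step that is safe either way, and close again.

Request:
apply_moves(
  hand=[0.085,0.085,0.085,0.085,0.085,0.085,0.0,0.0,0.0,0.0,0.0,0.0],
  travel=[
    [0,0,0],
    [0,0,0],
    [0,0,0],
    [-0.001,0.003,0.006],
    [-0.001,0.003,0.012],
    [-0.001,0.003,0.018],
    [-0.001,0.003,0.018],
    [-0.001,0.003,0.018],
    [-0.001,0.003,0.018],
    [-0.001,0.003,0.018],
    [-0.001,0.003,0.018],
    [-0.001,0.003,0.018],
  ],
  yaw=[0,0,0,0,0,0,0,0,0,0,0,0],
)

```text
t: 5.8
tcp_pos: [0.4209, -0.3482, 0.006]
tcp_rot: [-3.141, -0.001, -1.104]
contact_force: [-1.1, 0.8, 5.4]
gripper_width: 0.0229
```

Now there is contact (22.9 mm, +5.4 N), so the tips are just at the knob's top. I'll reopen and go another 15 mm deeper.

Request:
apply_moves(
  hand=[0.085,0.085,0.085,0.085,0.085,0.085,0.085],
  travel=[
    [0,0,0],
    [0,0,0],
    [0,0,0],
    [0,0,0.005],
    [0,0,0.01],
    [0,0,0.015],
    [0,0,0.015],
  ],
  yaw=[0,0,0,0,0,0,0],
)

```text
t: 6.68
tcp_pos: [0.4202, -0.3477, -0.0102]
tcp_rot: [3.141, 0.001, -1.104]
contact_force: [0.6, -0.5, -0.0]
gripper_width: 0.0852
```

```bash
python3 look.py w6.png cover_mid=0.025
```

```text
6.67 [ 0.4202 -0.3477 -0.0102] [ 3.141e+00  1.000e-03 -1.104e+00] [ 0.63 -0.49 -0.05] 0.0852
cover_mid [277.7 279. ] 0.63 [ 0.4193 -0.3468  0.025 ] tool dx dy [-0.0012  0.0004]
```

View pics/w6.png

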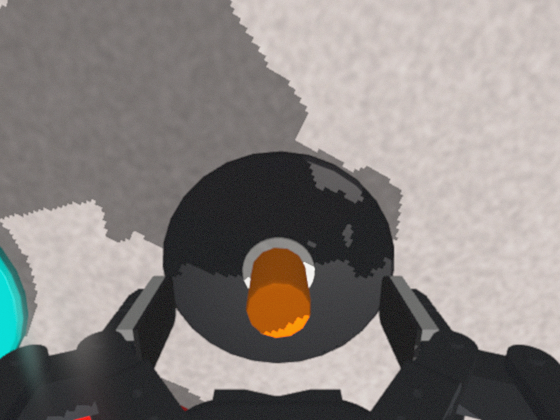

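The knob stands midway between the open pads, with its top at (278,310), upright and free of contact. Closing.

Request:
apply_moves(
  hand=[0.0,0.0,0.0,0.0,0.0,0.0],
  travel=[
    [0,0,0],
    [0,0,0],
    [0,0,0],
    [0,0,0],
    [0,0,0],
    [0,0,0],
  ],
  yaw=[0,0,0,0,0,0],
)

```text
t: 7.52
tcp_pos: [0.4208, -0.3482, -0.0092]
tcp_rot: [-3.141, -0.001, -1.104]
contact_force: [-1.0, 0.5, 5.9]
gripper_width: 0.0242
```

Request:
apply_moves(
  hand=[0.0,0.0,0.0,0.0,0.0,0.0,0.0],
  travel=[
    [0,0,-0.01],
    [0,0,-0.04],
    [0,0,-0.08],
    [0,0,-0.12],
    [0,0,-0.16],
    [0,0,-0.18],
    [0,0,-0.18],
  ],
  yaw=[0,0,0,0,0,0,0],
)

```text
t: 8.4
tcp_pos: [0.4213, -0.3485, 0.172]
tcp_rot: [-3.14, -0.003, -1.104]
contact_force: [0.8, -0.0, -1.5]
gripper_width: 0.0238
```

```bash
python3 look.py w7.png cover_mid=0.2; python3 -c "
from h import *
c=cam('scene'); i=c[0]['color'][60:270,180:350,::-1]; a=cv2.resize(i,(486,600),interpolation=2)
b=cv2.resize(cv2.imread('pics/w7.png')[100:400,160:400],(314,393)); b=cv2.copyMakeBorder(b,0,207,0,0,0); cv2.imwrite('pics/p7.png',np.hstack([a,b]))
t=cam('top')
for n in ('cover_mid','well_rim'): print(n,[(d['centre'],round(d['conf'],2)) for d in bot.landmark_of(n,'top')])
"
```

```text
8.4 [ 0.4213 -0.3485  0.172 ] [-3.140e+00 -3.000e-03 -1.104e+00] [ 0.82 -0.02 -1.45] 0.0238
cover_mid [ 83.2 202.7] 0.84 [ 0.4118 -0.2558  0.2   ] tool dx dy [-0.087  -0.0332]
cover_mid [195.4 307.9] 0.81 [ 0.3847 -0.3206  0.2   ] tool dx dy [-0.0413  0.0201]
cover_mid [276.6 279. ] 0.77 [ 0.4166 -0.3488  0.2   ] tool dx dy [-0.0018  0.0044]
cover_mid [([400.9, 295.8], 0.83), ([344.8, 268.9], 0.57), ([424.2, 228.0], 0.56)]
well_rim [([243.8, 174.4], 0.88)]
```

View pics/p7.png

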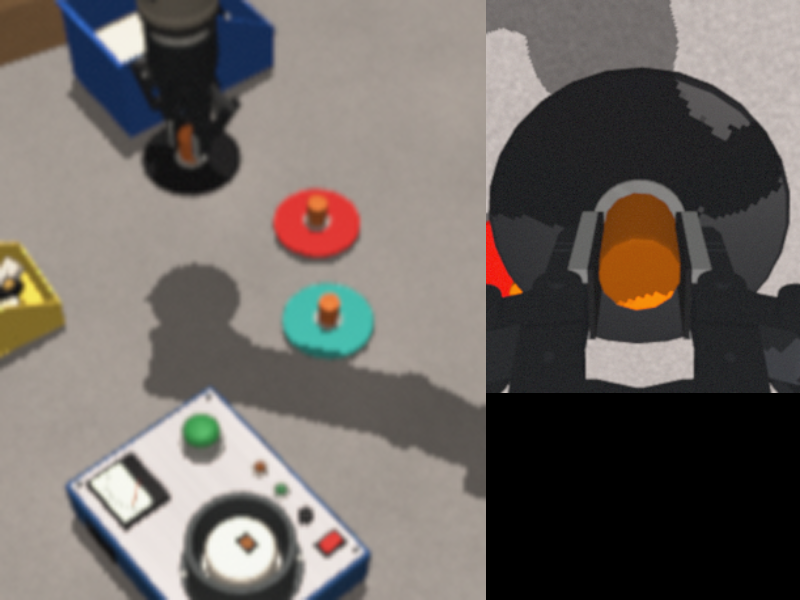

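The cover is held level and the other two covers are undisturbed (scene crop, cover at about (190,155)). The -1.5 N reading fits its weight. I'm moving to just short of the well so the wrist camera can see both.

Request:
apply_moves(
  hand=[0,0,0,0,0,0,0,0,0,0,0,0],
  travel=[
    [-0.015,-0.01,0],
    [-0.05,-0.035,0],
    [-0.09,-0.06,0],
    [-0.13,-0.09,0],
    [-0.17,-0.115,0],
    [-0.21,-0.14,0],
    [-0.25,-0.17,0],
    [-0.28,-0.19,0],
    [-0.3,-0.202,0],
    [-0.313,-0.211,0],
    [-0.313,-0.211,0],
    [-0.313,-0.211,0],
  ],
  yaw=[0,0,0,0,0,0,0,0,0,0,0,0],
)

```text
t: 10.2
tcp_pos: [0.4679, 0.0255, 0.1703]
tcp_rot: [3.141, -0.0, -1.105]
contact_force: [-0.3, -0.1, -1.6]
gripper_width: 0.0241
```

```bash
python3 look.py w8.png cover_mid=0.206 well_rim=0.132 button_top=0.107; python3 -c "
from h import *
c=cam('scene'); print([(np.round(d['centre'],1),round(d['conf'],2),onz(c,d['centre'],.206).round(4)) for d in bot.landmark_of('cover_mid','scene')])"
```

```text
10.2 [0.4679 0.0255 0.1703] [ 3.141 -0.    -1.105] [-0.28 -0.05 -1.58] 0.0241
cover_mid [277.2 279.9] 0.73 [0.4668 0.0265 0.206 ] tool dx dy [-0.0015  0.0006]
well_rim [277.7  18.1] 0.87 [0.5731 0.0798 0.132 ] tool dx dy [-0.0013 -0.1184]
button_top [455.7 179.5] 0.76 [ 0.5432 -0.0735  0.107 ] tool dx dy [ 0.1223 -0.0228]
[(array([286.2, 206.5]), 0.59, array([0.476 , 0.0266, 0.206 ])), (array([292.1, 170.6]), 0.52, array([ 0.4028, -0.0737,  0.206 ]))]
```

View pics/w8.png

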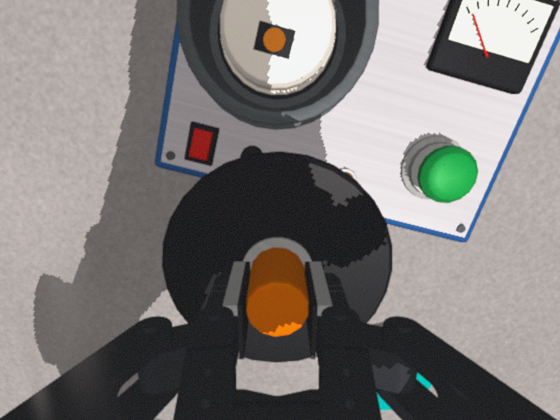

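The well's mouth centre is at (278,18), directly ahead of the held cover at (277,280), and the button is at (456,180). The wrist estimates agree with the top view within 1–2 mm. I'll move over the well and part-way down.

Request:
apply_moves(
  hand=[0,0,0,0,0,0,0,0,0],
  travel=[
    [0,-0.015,0],
    [0,-0.045,0],
    [0,-0.08,0],
    [0,-0.105,0],
    [0,-0.119,0],
    [0,-0.119,0.015],
    [0,-0.119,0.03],
    [0,-0.119,0.04],
    [0,-0.119,0.04],
  ],
  yaw=[0,0,0,0,0,0,0,0,0],
)

```text
t: 11.62
tcp_pos: [0.5732, 0.0794, 0.1292]
tcp_rot: [3.139, 0.0, -1.104]
contact_force: [0.0, 0.3, -0.9]
gripper_width: 0.0242
```

```bash
python3 look.py w9.png cover_mid=0.166 well_rim=0.132 button_top=0.107; python3 -c "
from h import *
for n in('scene','top'):
  c=cam(n)
  for k,z in(('cover_mid',.165),('well_rim',.132)): print(n,k,[(np.round(d['centre'],1),round(d['conf'],2),onz(c,d['centre'],z).round(4)) for d in bot.landmark_of(k,n)][:3])"
```

```text
11.62 [0.5732 0.0794 0.1292] [ 3.139  0.    -1.104] [ 0.04  0.27 -0.89] 0.0242
cover_mid [276.2 279.3] 0.79 [0.5727 0.0813 0.166 ] tool dx dy [-0.0019 -0.0004]
button_top [457.3 361.7] 0.64 [ 0.5428 -0.0726  0.107 ] tool dx dy [0.1221 0.0955]
scene cover_mid [(array([262.3, 244. ]), 0.61, array([0.5778, 0.0805, 0.165 ])), (array([294.1, 171.6]), 0.6, array([ 0.3835, -0.0936,  0.165 ]))]
scene well_rim []
top cover_mid [(array([345.7, 268.5]), 0.73, array([ 0.3276, -0.1713,  0.165 ])), (array([394.7, 293.4]), 0.7, array([ 0.2682, -0.2856,  0.165 ]))]
top well_rim []
```

Request:
apply_moves(
  hand=[0,0,0,0],
  travel=[
    [0,0,0.004],
    [0,0,0.008],
    [0,0,0.011],
    [0,0,0.011],
  ],
  yaw=[0,0,0,0],
)

```text
t: 12.62
tcp_pos: [0.5742, 0.08, 0.1189]
tcp_rot: [3.141, 0.0, -1.104]
contact_force: [-0.2, -0.4, -1.5]
gripper_width: 0.0238
```

Request:
apply_moves(
  hand=[0,0,0,0],
  travel=[
    [0,0,0.002],
    [0,0,0.004],
    [0,0,0.0055],
    [0,0,0.0055],
  ],
  yaw=[0,0,0,0],
)

```text
t: 13.12
tcp_pos: [0.5743, 0.08, 0.1138]
tcp_rot: [3.141, 0.0, -1.104]
contact_force: [0.8, 0.3, -1.4]
gripper_width: 0.0241
```

Request:
apply_moves(
  hand=[0,0,0],
  travel=[
    [0,0,0.001],
    [0,0,0.002],
    [0,0,0.002],
  ],
  yaw=[0,0,0],
)

```text
t: 13.5
tcp_pos: [0.5746, 0.0801, 0.1128]
tcp_rot: [-3.141, -0.0, -1.104]
contact_force: [-3.3, -0.1, 5.3]
gripper_width: 0.024
```

Contact came at z=0.1128, exactly the predicted seating height. Releasing and rising.

Request:
apply_moves(
  hand=[0.03,0.05,0.085,0.085,0.085,0.085,0.085,0.085,0.085,0.085],
  travel=[
    [0,0,0],
    [0,0,0],
    [0,0,0],
    [0,0,0],
    [0,0,0],
    [0,0,-0.015],
    [0,0,-0.04],
    [0,0,-0.08],
    [0,0,-0.1],
    [0,0,-0.1],
  ],
  yaw=[0,0,0,0,0,0,0,0,0,0],
)

```text
t: 14.75
tcp_pos: [0.5758, 0.0805, 0.2145]
tcp_rot: [-3.137, -0.001, -1.104]
contact_force: [-0.1, -0.1, -0.3]
gripper_width: 0.0853
```

```bash
python3 look.py w10.png cover_mid=0.147 well_rim=0.132 button_top=0.107; python3 -c "
from h import *
c=cam('scene'); i=c[0]['color'][180:310,190:325,::-1]; a=cv2.resize(i,(415,400),interpolation=2)
b=cv2.resize(cv2.imread('pics/w10.png')[60:400,160:490],(388,400)); cv2.imwrite('pics/p10.png',np.hstack([a,b]))"
```

```text
14.75 [0.5758 0.0805 0.2145] [-3.137e+00 -1.000e-03 -1.104e+00] [-0.05 -0.08 -0.3 ] 0.0853
cover_mid [276.6 209.7] 0.84 [0.5748 0.0819 0.147 ] tool dx dy [-0.0018  0.0003]
button_top [411.  297.9] 0.9 [ 0.5433 -0.0716  0.107 ] tool dx dy [0.1211 0.0975]
```

View pics/p10.png

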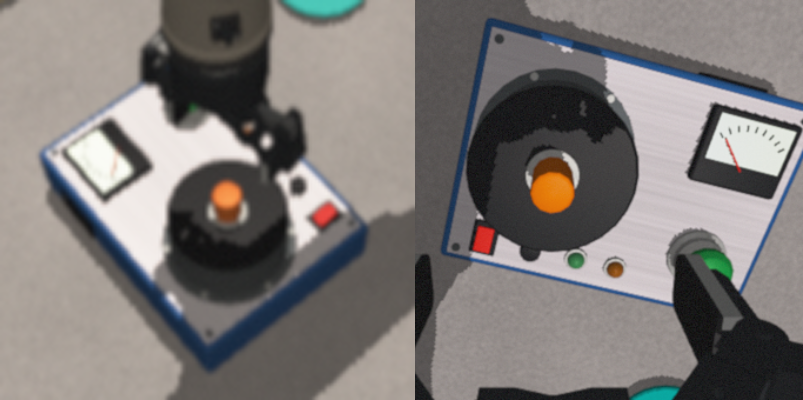

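The cover is flat on the well and free of the gripper, at scene crop (228,215) and wrist crop (553,160). The wrist gives its axis at (0.5748, 0.0819), within 2 mm of the rim. Next I shut the fingers, move over the button and go part-way down.

Request:
apply_moves(
  hand=[0,0,0,0,0,0,0,0,0,0],
  travel=[
    [0.015,0.01,0],
    [0.045,0.035,0],
    [0.08,0.065,0],
    [0.11,0.088,0],
    [0.1225,0.0975,0],
    [0.1225,0.0975,0.03],
    [0.1225,0.0975,0.07],
    [0.1225,0.0975,0.105],
    [0.1225,0.0975,0.12],
    [0.1225,0.0975,0.12],
  ],
  yaw=[0,0,0,0,0,0,0,0,0,0],
)

```text
t: 16.25
tcp_pos: [0.5421, -0.0728, 0.0914]
tcp_rot: [3.14, 0.001, -1.103]
contact_force: [0.7, 0.3, 0.3]
gripper_width: 0.0003
```

```bash
python3 look.py w11.png cover_mid=0.147 button_top=0.107
```

```text
16.25 [ 0.5421 -0.0728  0.0914] [ 3.140e+00  1.000e-03 -1.103e+00] [0.66 0.31 0.32] 0.0003
button_top [282.4 254.3] 0.8 [ 0.545  -0.0727  0.107 ] tool dx dy [ 0.0012 -0.0027]
```

View pics/w11.png

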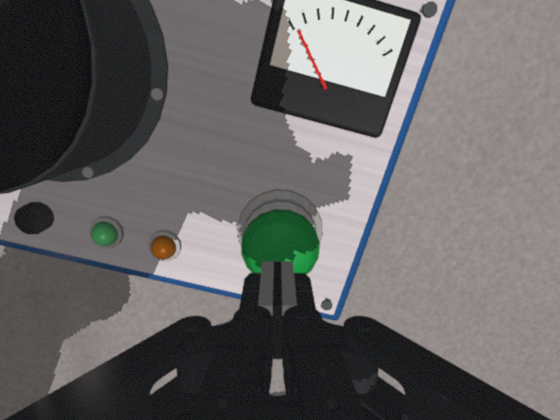

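The shut tips are centred over the green head (head about (280,245), tips at column 277). I'll go down in small steps, watching the force.

Request:
apply_moves(
  hand=[0,0,0,0,0],
  travel=[
    [0.001,0,0.005],
    [0.001,0,0.01],
    [0.001,0,0.014],
    [0.001,0,0.016],
    [0.001,0,0.016],
  ],
  yaw=[0,0,0,0,0],
)

```text
t: 17.02
tcp_pos: [0.5428, -0.0741, 0.0757]
tcp_rot: [3.141, 0.0, -1.104]
contact_force: [0.1, -0.4, 0.7]
gripper_width: 0.0001
```

Request:
apply_moves(
  hand=[0,0,0],
  travel=[
    [0,0,0.002],
    [0,0,0.003],
    [0,0,0.003],
  ],
  yaw=[0,0,0],
)

```text
t: 17.4
tcp_pos: [0.5429, -0.0741, 0.0728]
tcp_rot: [3.141, 0.0, -1.104]
contact_force: [0.0, -0.5, 0.1]
gripper_width: 0.0004
```

Request:
apply_moves(
  hand=[0,0,0],
  travel=[
    [0,0,0.002],
    [0,0,0.003],
    [0,0,0.003],
  ],
  yaw=[0,0,0],
)

```text
t: 17.77
tcp_pos: [0.543, -0.0741, 0.07]
tcp_rot: [-3.142, -0.0, -1.104]
contact_force: [-1.0, 0.1, 3.0]
gripper_width: 0.0001
```

Request:
apply_moves(
  hand=[0,0,0],
  travel=[
    [0,0,0.002],
    [0,0,0.002],
    [0,0,0.002],
  ],
  yaw=[0,0,0],
)

```text
t: 18.15
tcp_pos: [0.543, -0.0741, 0.068]
tcp_rot: [-3.141, -0.0, -1.104]
contact_force: [-0.6, 0.6, 4.8]
gripper_width: -0.0002
```

Button contact began at about z=0.070, and 4.8 N fits about 2 mm of travel. Continuing.

Request:
apply_moves(
  hand=[0,0,0,0],
  travel=[
    [0,0,0.002],
    [0,0,0.0035],
    [0,0,0.0045],
    [0,0,0.0045],
  ],
  yaw=[0,0,0,0],
)

```text
t: 18.65
tcp_pos: [0.543, -0.0741, 0.0637]
tcp_rot: [-3.141, -0.0, -1.104]
contact_force: [-2.7, 0.3, 8.4]
gripper_width: -0.0003
```

Request:
apply_moves(
  hand=[0,0,0],
  travel=[
    [0,0,0.0005],
    [0,0,0.001],
    [0,0,0.001],
  ],
  yaw=[0,0,0],
)

```text
t: 19.02
tcp_pos: [0.5431, -0.0741, 0.063]
tcp_rot: [-3.141, -0.0, -1.104]
contact_force: [-3.3, -0.2, 9.8]
gripper_width: -0.0002
```

Request:
apply_moves(
  hand=[0,0,0],
  travel=[
    [0,0,0.0005],
    [0,0,0.001],
    [0,0,0.001],
  ],
  yaw=[0,0,0],
)

```text
t: 19.4
tcp_pos: [0.5432, -0.0742, 0.0629]
tcp_rot: [-3.141, -0.001, -1.104]
contact_force: [-5.1, 1.1, 17.3]
gripper_width: 0.0002
```

The stop is reached: z has stopped moving and the force rose to 17 N. A last check of the cover, then I hand in.

```bash
python3 -c "
from h import *
for n in('scene','top'):
  c=cam(n)
  print(n,[(np.round(d['centre'],1),round(d['conf'],2),onz(c,d['centre'],.147).round(4)) for d in bot.landmark_of('cover_mid',n)])
s=bot.sense(); print(s['t'],np.round(s['contact_force'],1),np.round(s['tcp_pos'],4)); print(bot.job_done())"
```

```text
scene [(array([292.8, 169.9]), 0.94, array([ 0.377 , -0.1125,  0.147 ])), (array([262.8, 245.7]), 0.9, array([0.5753, 0.0775, 0.147 ])), (array([289.7, 136.1]), 0.65, array([ 0.3207, -0.2364,  0.147 ]))]
top [(array([398.3, 293.7]), 0.94, array([ 0.2662, -0.2989,  0.147 ])), (array([246.3, 170.9]), 0.77, array([0.5738, 0.0698, 0.147 ]))]
19.6 [-6.3  0.3 17.7] [ 0.5432 -0.0742  0.0629]
the job is handed in; nothing more can be done
None
```

I set the black cover onto the light well and let go of it. Then I pressed the green button down to its stop with the shut fingers and handed the job in at 19.6 s with the button still held.

**Cover:** Contact came at the predicted seating height. The picture after release shows it flat on the rim, and the wrist camera put its axis within about 2 mm of the well's centre.

**Button:** The spring force rose as expected from about z = 0.070. After about 7 mm of travel the motion stopped and the force climbed to about 17.5 N, so the button is against its stop.

**Checks that disagreed:**
- **Fingertips:** The real tips sit about 37 mm behind the nominal TCP. My first grip closed above the knob without moving anything noticeable, and a second try caught only the knob's top. I corrected the height from the images and the contact force.
- **Grip width:** It read about 24 mm on the 26 mm knob.
- **Last look at the cover:** The top camera's estimate was about 10 mm off in y. The scene camera's was within about 4 mm of the well. I did not take another picture at the end to settle this (all 12 views were used).

I did not touch the other two photocells, the parts bin or the look-alike covers.

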